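# Uncouple the toy trailer

## Task

Clear the trailer's drawbar and uncouple it: first hang the green parts basket by its handle on both prongs of the yellow double hook and let go of it there. Then take the orange latch grip on the coupler, pull the latch fully sideways against its spring and, keeping it pulled, lift the red trailer tongue off the ball by about 7 cm; finish while holding the tongue up like that in the gripper, and leave the loose toys, parts and plier around undisturbed.

Things in the scene. Friction and masses are not known exactly. Their poses are not given: they have to be found in the camera images.
- basket: green open tin basket, 60 (x) x 110 (y) x 45 mm tall, about 0.28 kg, with a stiff upright handle: two posts at y = +-53.5 mm and a level bar along y with a black grip in its middle, its centre 125 mm above the basket's bottom. Origin: centre of the bottom, z up. Starts standing on the blue plate of the trailer tongue.
- bail (a point): middle of the basket's handle bar, which lies along the basket's y axis. The bar is 9 mm round steel; over its middle 50 mm it carries a flat-sided black grip 12 mm thick (along x) and 16 mm high; free length between the posts 98 mm; 80 mm of free height below it down to the basket's rim.
- hook_stand: fixed grey stand with a double hook. Origin: middle of the post's foot, z up. Two 8 mm yellow prongs at y = +-38 mm point along -x at z = 150 mm: upturned tips at x = -102 mm (top 176 mm high), level seat x = -90 to -70 mm, a step 8 mm up at x = -52 mm, then level to x = 0. The only cross bar is at x = 0, top 111 mm high: fingers can pass between the prongs.
- hook_seat (a point): where the middle of the handle bar is when hung: midway between the prongs, 80 mm from the post towards -x, 158.5 mm above the counter; axes as those of hook_stand. The bar (along y) comes in from the -x end, over the tips, the prongs passing between bar and basket rim, and is then lowered.
- hitch_stand: fixed grey base plate 320 x 140 x 12 mm that carries the front end of a red toy trailer (panel 127 mm high at its +x end), the hinged tongue, and at its -x end a steel ball mount. Origin: counter level, z up; the ball's axis stands at x = -95 mm, y = 0, the tongue hinge at x = +100 mm.
- tongue_hinge (a point): middle of the tongue's hinge axis, 70 mm above the counter; the axis is parallel to the hitch_stand's y axis.
- ball (a point): centre of the 25 mm hitch ball, flat underneath, 70 mm above the counter, 195 mm from the hinge towards the stand's -x.
- latch_grip (a point): grasp point on the orange latch grip over the coupler, an upright block 18 (along the tongue) x 16 (across it) x 46 mm tall; the point is on its axis, 21 mm below its top, 25 mm above the brass latch plate. At rest it is straight above the ball, 120 mm above the counter. It slides with the latch and rises with the tongue; free space all round.
- latch (a joint): latch slide in m: 0 shut (sprung), 0.016 fully pulled, moving along the hitch_stand's +y. The spring takes 3.6 N to start, 8.4 N at full travel. Its jaw reaches under the ball while shut and clears it beyond about 0.007; it jams if the tongue is pulled up while shut. It springs back when let go.
- tongue (a joint): tongue angle in rad: 0 level on the ball, growing as the coupler end rises, stop at 0.6; the coupler is 195 mm from the hinge, so 0.36 rad is 7 cm. Tongue and latch weigh about 0.4 kg; the tongue falls back if let go. The latch grip leans with it, top towards the stand's +x.
- duck: yellow lithographed tin duck, 110 mm tall; bystander, leave alone. Origin: underside.
- plier: red-handled steel tab-bending plier, 190 mm long, lying flat; bystander, leave alone. Origin: underside.
- barrel: chrome clockwork spring barrel, a 68 mm round drum 53 mm tall; bystander, leave alone. Origin: underside.
- roof: green tin roof panel from a toy garage, folded along its ridge, 140 x 190 mm; bystander, leave alone. Origin: underside.

How it is judged:
On the way, in this order (a step that is already met when the one before it is completed fails the run):
1. the basket hangs on the double hook, released, with the tongue still down (distance between bail and hook_seat below 0.06 m and z of bail in the frame of hook_seat above -0.01 m and contact force between basket and hook_stand above 0.5 N and angle between basket's own z axis and vertical below 0.35 rad and contact force between basket and the fingers below 0.1 N and linear speed of basket below 0.05 m/s and value of joint tongue below 0.05 rad), for 0.3 s.
2. the latch is pulled sideways while the tongue still lies on the ball (value of joint latch above 0.01 m and value of joint tongue below 0.04 rad), for 0.1 s.
At the end, for the whole second after the job is handed in: The basket hangs at rest and untouched in the double hook (bar middle within 60 mm of the seat point and not more than 10 mm below it, tilt under 0.35 rad), and the tongue is held still by the gripper, raised more than 0.22 rad (about 43 mm at the ball), with nothing else propping it (distance between bail and hook_seat below 0.06 m and z of bail in the frame of hook_seat above -0.01 m and contact force between basket and hook_stand above 0.5 N and angle between basket's own z axis and vertical below 0.35 rad and contact force between basket and the fingers below 0.1 N and linear speed of basket below 0.05 m/s and value of joint tongue above 0.22 rad and contact force between hitch_stand and the fingers above 1 N and contact force between hitch_stand and basket below 0.1 N and velocity of joint tongue between -0.1 and 0.1 rad/s); the arm keeps its last pose, push and grip.
It fails at once if the duck is shoved more than 30 mm or tipped (distance of duck from where it was at the start of the episode above 0.03 m or angle between duck's own z axis and vertical above 0.4 rad).
It fails at once if the plier is shoved more than 30 mm or tipped (distance of plier from where it was at the start of the episode above 0.03 m or angle between plier's own z axis and vertical above 0.4 rad).
It fails at once if the barrel is shoved more than 30 mm or tipped (distance of barrel from where it was at the start of the episode above 0.03 m or angle between barrel's own z axis and vertical above 0.4 rad).
It fails at once if the roof is shoved more than 30 mm or tipped (distance of roof from where it was at the start of the episode above 0.03 m or angle between roof's own z axis and vertical above 0.4 rad).
It also fails if it takes over 58 s, if anything falls off the work surface, if the arm or the gripper's body presses on something with over 40 N, if the wrist force passes 120 N, or if a joint passes its speed limit or range.

## Robot

A 6-joint arm with a two-finger parallel gripper is mounted at the origin on the work surface. World frame = base frame: x ahead of the robot, y to its left, z up, the work surface at z = 0. Lengths are in m, angles in rad, forces in N, time in s.
With the tool pointing down it reaches from about 0.35 to 0.775 m from the base axis. Payload 7.3 kg.
Tool frame: the origin (TCP) lies at the very end of the fingers, on their centre line; the grasp point (between the pads) lies 19 mm behind it; z points along the fingers, y is the line along which they close (so a half turn about z gives the same grasp; the last joint's range is limited). The gripper opens to 92 mm and grips with 3 to 60 N. Pads are 19 mm wide; open, the fingers measure 130 mm over their backs; the gripper's body (75 mm by 190 mm) begins 47 mm behind the grasp point.
Start: joints at [-1.361, 0.342, 1.524, -0, 1.275, -0.146], TCP at [0.183, -0.492, 0.227] pointing down, gripper open.
Joint ranges: [-2.53, 2.53], [-0.77, 2.02], [0.04, 2.7], [-1, 4.14], [0.28, 2.66], [-3.11, 3.11]. Speed limits (rad/s): [2.57, 2.57, 3.14, 3.14, 3.14, 3.14].

## Interface

Orientations are given as [roll, pitch, yaw] about the fixed x, y, z axes, in that order (R = Rz(yaw) Ry(pitch) Rx(roll)).
In Python, from cell import * gives the robot as it stands.
- The arm moves only by the tool step_arm, never from a script. Its argument "commands" is a list of rows, each a list of 7 numbers: the opening, from 0 (shut) to 1 (fully open), then the shift along the world's x, y, z in cm, then the turn, a rotation vector about the world's x, y, z in rad. A call has 1 to 5 rows; each row is the pose to reach, as a shift and turn from the pose commanded when the call began; what a row does not reach only later rows make up. A row lasts 1/12 s, in which the tool goes at most 41.7 mm and 7.16 degrees, less where a joint would pass 70% of its speed; a pose out of reach is approached as far as the arm can. A call with a gripper value outside its range is refused whole. The fingers move at their own pace and stop on an object; "grip_force" is the grip in N (left out, the last holds). Time passes only in rows, so rows that repeat a pose let the fingers close. It gives the time, the measured TCP pose, the force, the opening and the grip force at its end, in the units of the state.
- observe(): the state, without advancing time (a new reading comes with each control period).
- read_camera(name): name is "side" or "top"; returns the picture (420x560x3 uint8, red, green, blue); there is no depth.
- camera_model(name): a dict with "vfov" (degrees; the focal length in pixels is half the picture's height over the tangent of half this angle, whatever the lens; pixels are square), "cx", "cy" (the principal point, pixels), "world_to_cam" (4x4, takes a point from world to camera coordinates). Camera axes: x right, y up, looking along -z (the intrinsics and any distortion apply to the point x, -y, -z); pixel columns grow to the right and rows downward; lengths in m; the calibration is good to about 2 mm. A picture is of the moment at which its call begins. camera_model takes no time and is no camera call.
- hand_in(): hands the job in; it is judged then, once.
The state is a dict: "time": time; "qpos": joint angles; "qvel": joint speeds; "joint_efforts": joint torques, N m; "tool_pos": TCP position; "tool_rot": TCP orientation; "contact_force": force on the tool from outside, world axes, zero at the start; "torque": the same for the moment, N m; "opening": finger opening in m; "grip_force": force on a finger pad.
Only numpy, scipy, OpenCV 4.12 (cv2) and the standard library are available. Lean on these libraries where they do the work, as an engineer would, in place of code of your own. Each camera call takes 0.05 s, during which the arm holds its last target. There are 200 camera calls.

## Working session

There is one attempt and no reset: what is moved stays moved. The work goes in short steps, Python scripts to look and compute and a tool call to move; the robot and the scene stay as the last step left them, time stands still between calls to the robot, and variables do not carry over. Pictures are saved under pics/ and viewed, at most 10 in all, crops included, and the job is handed in when it is done.

Besides the shell and the picture viewer there is one more tool, called after "Call:" as name([rows], argument=value, ...), one row to a line, values as JSON. step_arm: Moves the arm, as the interface text tells. Its arguments: {"type":"object","properties":{"commands":{"type":"array"},"grip_force":{"type":"number"}},"required":["commands"]}

```bash
mkdir -p pics
python3 - <<'E'
from cell import *
import cv2
for n in("side","top"):
    im=read_camera(n); cv2.imwrite(f"pics/{n}0.png",cv2.resize(im[:,:,::-1],(784,588),interpolation=cv2.INTER_CUBIC)); cv2.imwrite(f"pics/raw_{n}0.png",im[:,:,::-1])
    print(camera_model(n))
print(observe())
E
```

```text
{'vfov': 52.80187760631794, 'cx': 279.36931999672305, 'cy': 206.82634394722635, 'world_to_cam': array([[ 0.98905207, -0.14689015,  0.01411674, -0.53780468],
       [ 0.08012128,  0.6148765 ,  0.78454284, -0.17114301],
       [-0.12392167, -0.77482267,  0.6199139 , -1.52732598],
       [ 0.        ,  0.        ,  0.        ,  1.        ]])}
{'vfov': 53.54531640826569, 'cx': 277.6189699592973, 'cy': 203.49581695221164, 'world_to_cam': array([[-9.57029692e-03, -9.99952962e-01, -1.57572164e-03,
        -1.31412092e-02],
       [ 9.95639119e-01, -9.67522110e-03,  9.27854219e-02,
        -5.50167330e-01],
       [-9.27963030e-02, -6.80866065e-04,  9.95684881e-01,
        -1.38024357e+00],
       [ 0.00000000e+00,  0.00000000e+00,  0.00000000e+00,
         1.00000000e+00]])}
{'time': 0.1, 'qpos': array([-1.36098314e+00,  3.42630780e-01,  1.52491664e+00, -2.72641848e-05,
        1.27541981e+00, -1.45990956e-01]), 'qvel': array([-0.00037671, -0.00316573, -0.00181056, -0.00059184,  0.00166152,
       -0.00016384]), 'joint_efforts': array([ 1.67128022e-03, -4.32004559e+01, -2.44694406e+01,  7.19388225e-02,
        5.26062108e-02, -4.03878369e-05]), 'tool_pos': array([ 0.18282057, -0.49174653,  0.22612772]), 'tool_rot': array([-3.14022891e+00, -1.74168101e-04,  3.55811978e-01]), 'contact_force': array([-0.47234854, -0.153396  , -0.24598141]), 'torque': array([ 0.05280761, -0.00665984,  0.02472604]), 'grip_force': 0.0, 'opening': 0.09151474153482733}
```

View pics/side0.png

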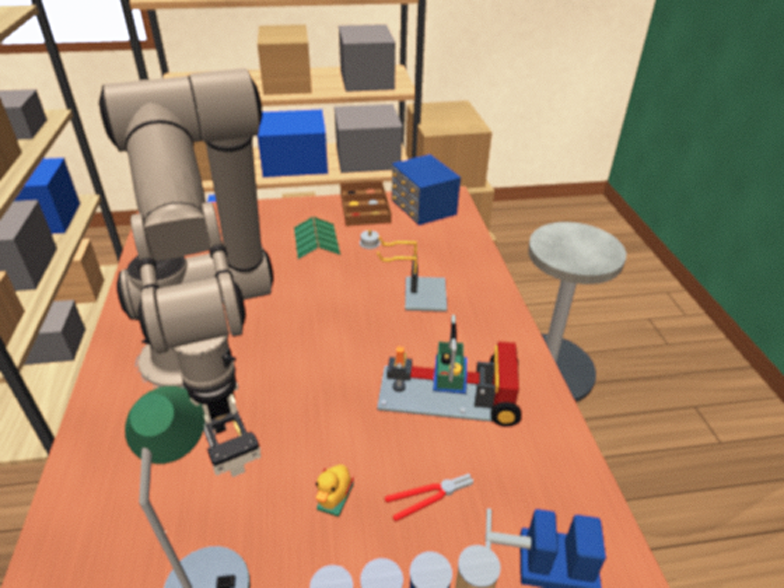

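View pics/top0.png

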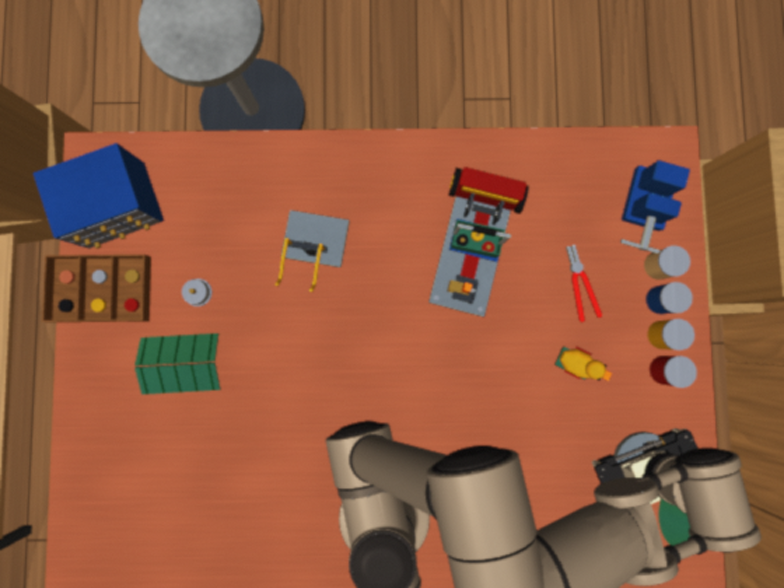

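```bash
cat > h.py <<'E'
import numpy as np
from scipy.optimize import least_squares
from cell import *
def proj(n,P):
    m=camera_model(n);p=m['world_to_cam']@np.r_[P,1];f=210/np.tan(np.radians(m['vfov']/2))
    return np.array([m['cx']+f*p[0]/-p[2],m['cy']-f*p[1]/-p[2]])
def atz(n,uv,z):
    return least_squares(lambda q:proj(n,np.r_[q,z])-uv,[.5,0]).x
E
python3 - <<'E'
import cv2,numpy as np
from h import *
t=cv2.imread('pics/raw_top0.png');s=cv2.imread('pics/raw_side0.png')
def c(im,x,y,w,h,k): return cv2.resize(im[y:y+h,x:x+w],None,fx=k,fy=k,interpolation=cv2.INTER_CUBIC)
# hitch top: x300-390,y110-235 ; hook 190-260,140-215
a=c(t,300,110,80,120,5);b=c(t,190,140,64,120,5)
cv2.imwrite('pics/ct.png',np.hstack([a,b]))
a=c(s,260,215,125,100,5)
b=c(s,260,160,70,100,2)
cv2.imwrite('pics/cs.png',c(s,262,160,120,150,4))
o=observe()
for n in('side','top'):print(n,proj(n,o['tool_pos'])*1.4, proj(n,[0,0,0])*1.4)
E
```

```text
side [229.03265675 451.57851941] [182.57830337 355.919167  ]
top [625.62411434 455.17636116] [383.11859625 517.16403886]
```

View pics/ct.png

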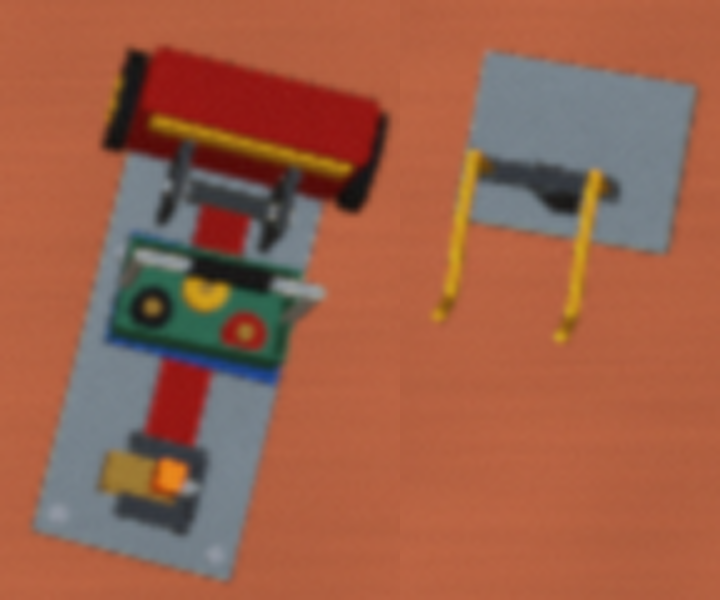

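View pics/cs.png

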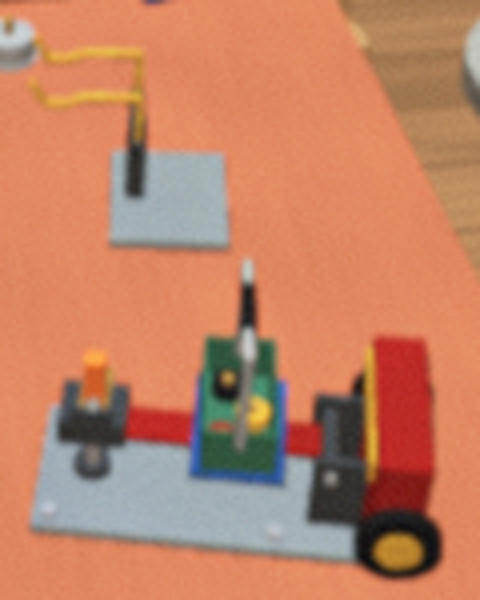

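```bash
cat > fit.py <<'E'
from h import *
T=lambda u,v:('top',np.array([300+u/5-.4,110+v/5-.4]))
H=lambda u,v:('top',np.array([190+(u-400)/5-.4,140+v/5-.4]))
S=lambda u,v:('side',np.array([262+u/4-.4,160+v/4-.4]))
def fit(obs,p0):
    W=lambda p,q:np.array([p[0]+np.cos(p[2])*q[0]-np.sin(p[2])*q[1],p[1]+np.sin(p[2])*q[0]+np.cos(p[2])*q[1],q[2]])
    f=lambda p:np.concatenate([proj(n,W(p,q))-uv for (n,uv),q in obs])
    r=least_squares(f,p0,loss='soft_l1');print('pose',r.x.round(4));print(f(r.x).reshape(-1,2).round(1).tolist());return r.x,W
a,W=fit([(T(33,530),[-.16,.07,.012]),(T(230,580),[-.16,-.07,.012]),(T(172,474),[-.095,0,.141]),
 (S(30,526),[-.16,-.07,.012]),(S(56,407),[-.16,.07,.012]),(S(96,352),[-.095,0,.141])],[.6,-.1,0])
print('latch',W(a,[-.095,0,.12]))
b,W=fit([(H(437,318),[-.102,.038,.174]),(H(560,337),[-.102,-.038,.174]),(H(473,153),[0,.038,.158]),(H(595,173),[0,-.038,.158]),
 (S(38,40),[-.102,.038,.174]),(S(34,83),[-.102,-.038,.174]),(S(140,53),[0,.038,.158]),(S(139,98),[0,-.038,.158])],[.6,.1,0])
print('seat',W(b,[-.08,0,.1585]))
def tri(*o):
    r=least_squares(lambda P:np.concatenate([proj(n,P)-uv for n,uv in o]),[.6,-.1,.2]);print('tri',r.x.round(4),r.fun.round(1));return r.x
B=tri(T(230,273),S(248,306))
e1=tri(T(133,258),S(248,263));e2=tri(T(322,293),S(246,345))
d=e1-e2;print('bar mid',(e1+e2)/2,'len',np.linalg.norm(d),'yaw',np.arctan2(-d[0],d[1]))
print(np.linalg.inv(camera_model('top')['world_to_cam'])[:3,3],np.linalg.inv(camera_model('side')['world_to_cam'])[:3,3])
E
python3 fit.py
```

```text
pose [ 0.6444 -0.2194 -0.2504]
[[-1.0, 0.7], [-0.2, 0.5], [0.8, -5.7], [-0.2, -0.0], [-1.9, -0.8], [6.0, 1.9]]
latch [ 0.5523501  -0.19588349  0.12      ]
pose [ 0.6349  0.1699 -0.174 ]
[[-0.0, -0.5], [0.1, -0.2], [-0.2, 0.5], [-0.3, 0.5], [-0.2, -0.2], [-0.1, 0.1], [0.1, 0.6], [0.5, 0.5]]
seat [0.55609846 0.18379105 0.1585    ]
tri [ 0.6469 -0.2207  0.21  ] [-0.   0.2  0.3 -0. ]
tri [ 0.659  -0.1644  0.2039] [ 0.  -0.2 -0.2  0. ]
tri [ 0.6325 -0.2727  0.2195] [-0.   0.3  0.3 -0. ]
bar mid [ 0.64576067 -0.21853732  0.21168551] len 0.112597859003368 yaw -0.23948003513144941
[ 0.41956085 -0.01940334  1.42531446] [ 0.35636024 -1.1571732   1.08867168]
```

```bash
cat >> fit.py <<'E'
print('----')
g=tri(T(172,474),S(96,352)); 
c1=tri(T(33,530),S(56,407));c2=tri(T(230,580),S(30,526)); d=c1-c2
print(np.linalg.norm(d),'yaw',np.arctan2(-d[0],d[1]))
a,W=fit([(T(33,530),[-.16,.07,.012]),(T(230,580),[-.16,-.07,.012]),(S(30,526),[-.16,-.07,.012]),(S(56,407),[-.16,.07,.012])],[.6,-.1,0])
q=g-W(a,[0,0,0]);c,s=np.cos(a[2]),np.sin(a[2]);print('grip in base',c*q[0]+s*q[1],-s*q[0]+c*q[1],q[2])
q=B-W(a,[0,0,0]);print('bail in base',c*q[0]+s*q[1],-s*q[0]+c*q[1],q[2])
E
python3 fit.py | sed -n '/----/,$p'
```

```text
----
tri [ 0.5337 -0.1921  0.1481] [-0.   0.1  0.1 -0. ]
tri [ 0.511  -0.1155  0.0107] [ 0.  -0.6 -0.6  0.1]
tri [ 0.4732 -0.2482  0.0125] [-0.   0.2  0.1 -0. ]
0.13802127956210036 yaw -0.2771738171137396
pose [ 0.646  -0.2257 -0.2771]
[[-0.2, -0.7], [0.3, 0.2], [0.1, 0.3], [-0.5, -0.4]]
grip in base -0.1171791243469856 0.0015150628415386488 0.14809231912505286
bail in base -0.0005157053699825666 0.005048577074092854 0.20996565728189895
```

Call:
step_arm([
  [1, 3.2, 1.8, 1.2, 0, 0, 0.07],
  [1, 6.4, 3.6, 2.4, 0, 0, 0.14],
  [1, 9.6, 5.4, 3.6, 0, 0, 0.21],
  [1, 12.8, 7.2, 4.8, 0, 0, 0.28],
  [1, 16, 9, 6, 0, 0, 0.35],
])

```text
time: 0.52
tool_pos: [0.344, -0.4009, 0.287]
tool_rot: [-3.141, -0.0, 0.709]
contact_force: [0.5, -0.5, -0.3]
opening: 0.0918
grip_force: 0.0
```

Call:
step_arm([
  [1, 3.2, 1.9, 0, 0, 0, 0.07],
  [1, 6.4, 3.8, 0, 0, 0, 0.14],
  [1, 9.6, 5.7, 0, 0, 0, 0.21],
  [1, 12.8, 7.6, 0, 0, 0, 0.28],
  [1, 16, 9.5, 0, 0, 0, 0.35],
])

```text
time: 0.93
tool_pos: [0.5042, -0.3057, 0.2864]
tool_rot: [-3.141, -0.0, 1.059]
contact_force: [1.4, -0.9, 1.2]
opening: 0.0919
grip_force: 0.0
```

Call:
step_arm([
  [1, 3.2, 1.9, 0, 0, 0, 0.06],
  [1, 6.4, 3.8, 0, 0, 0, 0.12],
  [1, 9.6, 5.7, 0, 0, 0, 0.18],
  [1, 12.8, 7.6, 0, 0, 0, 0.24],
  [1, 14.4, 8.7, 0, 0, 0, 0.265],
])

```text
time: 1.35
tool_pos: [0.6495, -0.2172, 0.2853]
tool_rot: [-3.141, -0.001, 1.327]
contact_force: [0.4, -0.2, -0.1]
opening: 0.0918
grip_force: 0.0
```

Run:
```python
from cell import *
import cv2,numpy as np
o=observe();print(o['time'],o['tool_pos'],o['tool_rot'],o['qpos'].round(2))
t=read_camera('top');s=read_camera('side')
c=lambda im,x,y,w,h,k: cv2.resize(im[y:y+h,x:x+w,::-1],None,fx=k,fy=k,interpolation=cv2.INTER_CUBIC)
cv2.imwrite('pics/a.png',np.hstack([c(s,290,190,90,120,4),c(t,280,110,110,120,4)]))
```

```text
1.35 [ 0.64953432 -0.21716373  0.28531276] [-3.14069101e+00 -1.32142410e-03  1.32650557e+00] [-0.43  0.63  0.89  0.    1.62 -0.19]
```

View pics/a.png

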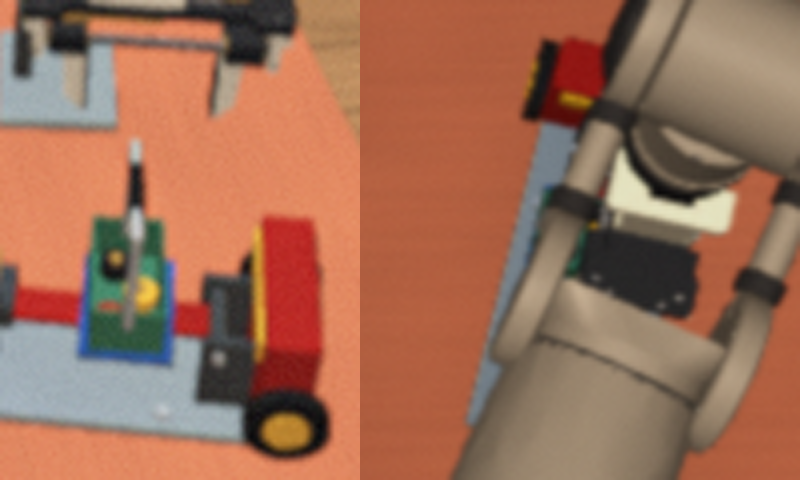

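Call:
step_arm([
  [1, -0.3, -0.3, -3, 0, 0, 0],
  [1, -0.3, -0.3, -6, 0, 0, 0],
  [1, -0.3, -0.3, -9, 0, 0, 0],
  [1, -0.3, -0.3, -9.4, 0, 0, 0],
  [0, -0.3, -0.3, -9.4, 0, 0, 0],
], grip_force=25)

```text
time: 1.87
tool_pos: [0.6422, -0.2234, 0.1907]
tool_rot: [-3.137, -0.001, 1.32]
contact_force: [-0.3, -0.8, 0.2]
opening: 0.0886
grip_force: 0.0
```

Call:
step_arm([
  [0, 0, 0, 0, 0, 0, 0],
  [0, 0, 0, 0, 0, 0, 0],
  [0, 0, 0, 0, 0, 0, 0],
  [0, 0, 0, 0, 0, 0, 0],
  [0, 0, 0, 0, 0, 0, 0],
])

```text
time: 2.28
tool_pos: [0.6442, -0.2233, 0.1939]
tool_rot: [3.14, 0.0, 1.321]
contact_force: [-0.1, -0.3, 0.2]
opening: 0.0566
grip_force: 0.0
```

Call:
step_arm([
  [0, 0, 0, 0, 0, 0, 0],
  [0, 0, 0, 0, 0, 0, 0],
  [0, 0, 0, 0, 0, 0, 0],
  [0, 0, 0, 0, 0, 0, 0],
  [0, 0, 0, 0, 0, 0, 0],
])

```text
time: 2.7
tool_pos: [0.6439, -0.2231, 0.1927]
tool_rot: [3.142, -0.0, 1.321]
contact_force: [-0.1, -0.0, 0.0]
opening: 0.0229
grip_force: 0.0
```

Call:
step_arm([
  [0, 0, 0, 0, 0, 0, 0],
  [0, 0, 0, 0, 0, 0, 0],
  [0, 0, 0, 0, 0, 0, 0],
  [0, 0, 0, 0, 0, 0, 0],
  [0, 0, 0, 0, 0, 0, 0],
])

```text
time: 3.12
tool_pos: [0.6437, -0.223, 0.1924]
tool_rot: [-3.141, -0.0, 1.321]
contact_force: [0.5, 0.7, -1.5]
opening: 0.0116
grip_force: 25.0
```

Call:
step_arm([
  [0, 0, 0, 1, 0, 0, 0],
  [0, 0, 0, 2, 0, 0, 0],
  [0, 0, 0, 4, 0, 0, 0],
  [0, 0, 0, 6, 0, 0, 0],
  [0, 0, 0, 8, 0, 0, 0],
])

```text
time: 3.53
tool_pos: [0.6439, -0.2231, 0.2748]
tool_rot: [3.141, 0.0, 1.321]
contact_force: [-0.2, 0.2, -1.7]
opening: 0.0118
grip_force: 25.0
```

Run:
```python
from cell import *
import cv2,numpy as np
o=observe();print(o['time'],o['tool_pos'],o['tool_rot'],o['opening'],o['grip_force'],o['contact_force'])
s=read_camera('side')
c=lambda im,x,y,w,h,k: cv2.resize(im[y:y+h,x:x+w,::-1],None,fx=k,fy=k,interpolation=cv2.INTER_CUBIC)
cv2.imwrite('pics/b.png',c(s,260,170,130,130,4))
```

```text
3.5333 [ 0.64393102 -0.22310933  0.27481172] [3.14057302e+00 1.67554831e-04 1.32085715e+00] 0.011827080218362337 24.9635311961174 [-0.19966586  0.22602017 -1.72215813]
```

View pics/b.png

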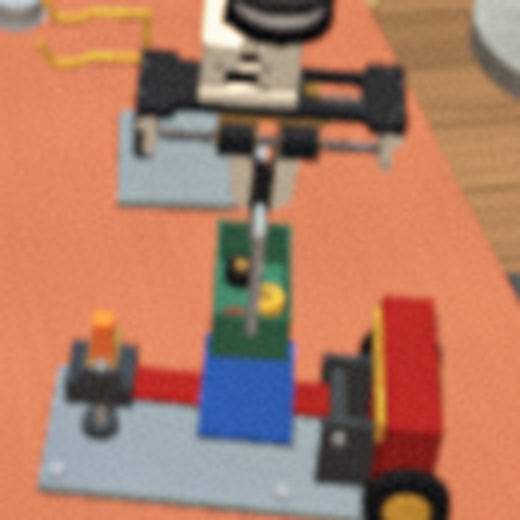

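Call:
step_arm([
  [0, -2.5, 1.8, 0, 0, 0, 0.01],
  [0, -6, 4.2, 0, 0, 0, 0.03],
  [0, -9.5, 6.6, 0, 0, 0, 0.04],
  [0, -13, 9, 0, 0, 0, 0.06],
  [0, -16.5, 11.4, 0, 0, 0, 0.076],
])

```text
time: 4.0
tool_pos: [0.4796, -0.1098, 0.2729]
tool_rot: [3.141, 0.0, 1.398]
contact_force: [0.7, 0.6, -1.8]
opening: 0.0117
grip_force: 25.0
```

Call:
step_arm([
  [0, -1.2, 3.4, 0, 0, 0, 0],
  [0, -1.2, 7.2, 0, 0, 0, 0],
  [0, -1.2, 11, 0, 0, 0, 0],
  [0, -1.2, 14.8, 0, 0, 0, 0],
  [0, -1.2, 18.6, 0, 0, 0, 0],
])

```text
time: 4.42
tool_pos: [0.4691, 0.0768, 0.2736]
tool_rot: [3.14, -0.0, 1.396]
contact_force: [1.4, 0.7, -2.5]
opening: 0.0117
grip_force: 25.0
```

Call:
step_arm([
  [0, 0, 3.6, -0.5, 0, 0, 0],
  [0, 0, 7, -2, 0, 0, 0],
  [0, 0, 10.2, -5, 0, 0, 0],
  [0, 0, 12, -8.1, 0, 0, 0],
  [0, 0, 12, -9.1, 0, 0, 0],
])

```text
time: 4.83
tool_pos: [0.467, 0.1982, 0.1781]
tool_rot: [-3.137, 0.001, 1.4]
contact_force: [-1.6, -1.1, -3.9]
opening: 0.0123
grip_force: 25.0
```

Run:
```python
from cell import *
import cv2,numpy as np
t=read_camera('top');s=read_camera('side')
o=observe();print(o['time'],o['tool_pos'],o['tool_rot'],o['opening'],o['grip_force'],o['contact_force'])
c=lambda im,x,y,w,h,k: cv2.resize(im[y:y+h,x:x+w,::-1],None,fx=k,fy=k,interpolation=cv2.INTER_CUBIC)
cv2.imwrite('pics/c.png',np.hstack([c(s,225,120,100,110,4),c(t,180,140,90,110,4)]))
```

```text
4.9333 [0.46799015 0.19535819 0.17992677] [-3.13770812e+00  2.14541744e-03  1.39879878e+00] 0.011676663105070316 24.999300241470337 [-0.14600613 -1.31744107 -2.23279958]
```

View pics/c.png

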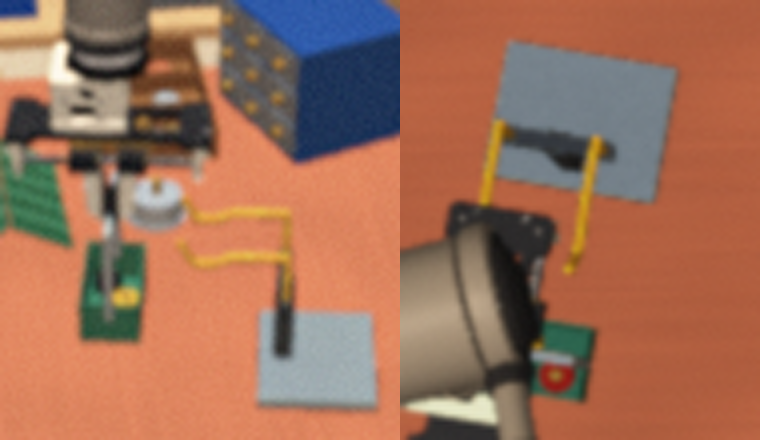

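Run:
```python
from h import *
yaw=-.174;ex=np.array([np.cos(yaw),np.sin(yaw)]);ey=np.array([-ex[1],ex[0]])
w=atz('top',np.array([180+(573-400)/4-.4,140+357/4-.4]),.199)
tool=np.array([.468,.1954]);hook=np.array([.6349,.1699])
for p in(w,tool):print(p,ex@(p-hook),ey@(p-hook))
```

```text
[0.46048129 0.14332842] -0.1671848588523756 -0.05636629857013227
[0.468  0.1954] -0.16879448057733296 -0.003779328859514714
```

Call:
step_arm([
  [0, 1.5, -0.27, 0.3, 0, 0, 0],
  [0, 3.5, -0.62, 0.3, 0, 0, 0],
  [0, 5.5, -0.97, 0.3, 0, 0, 0],
  [0, 7.5, -1.32, 0.3, 0, 0, 0],
  [0, 8.75, -1.55, 0.3, 0, 0, 0],
])

```text
time: 5.35
tool_pos: [0.56, 0.1779, 0.1872]
tool_rot: [3.137, -0.001, 1.395]
contact_force: [-0.4, 0.3, -2.3]
opening: 0.0118
grip_force: 25.0
```

Call:
step_arm([
  [0, 0, 0, 0, 0, 0, 0],
  [0, 0, 0, -1, 0, 0, 0],
  [0, 0, 0, -2, 0, 0, 0],
  [0, 0, 0, -3, 0, 0, 0],
  [0, 0, 0, -3.5, 0, 0, 0],
])

```text
time: 5.77
tool_pos: [0.5554, 0.1794, 0.1479]
tool_rot: [-3.139, 0.001, 1.397]
contact_force: [-0.3, -0.2, -1.6]
opening: 0.0121
grip_force: 25.0
```

Call:
step_arm([
  [0, 0, 0, -0.2, 0, 0, 0],
  [0, 0, 0, -0.4, 0, 0, 0],
  [0, 0, 0, -0.6, 0, 0, 0],
  [0, 0, 0, -0.8, 0, 0, 0],
  [0, 0, 0, -0.8, 0, 0, 0],
])

```text
time: 6.18
tool_pos: [0.5557, 0.1796, 0.1459]
tool_rot: [3.141, 0.0, 1.398]
contact_force: [-15.2, -4.3, 26.0]
opening: 0.0117
grip_force: 25.0
```

Run:
```python
from cell import *
import cv2,numpy as np
t=read_camera('top');s=read_camera('side')
o=observe();print(o['time'],o['tool_pos'],o['tool_rot'],o['contact_force'])
c=lambda im,x,y,w,h,k: cv2.resize(im[y:y+h,x:x+w,::-1],None,fx=k,fy=k,interpolation=cv2.INTER_CUBIC)
cv2.imwrite('pics/d.png',np.hstack([c(s,225,120,100,110,4),c(t,180,120,90,110,4)]))
```

```text
6.2833 [0.55567944 0.17960673 0.1459128 ] [3.14106954e+00 3.33684691e-04 1.39765274e+00] [-14.17088358  -2.79038868  25.35617623]
```

View pics/d.png

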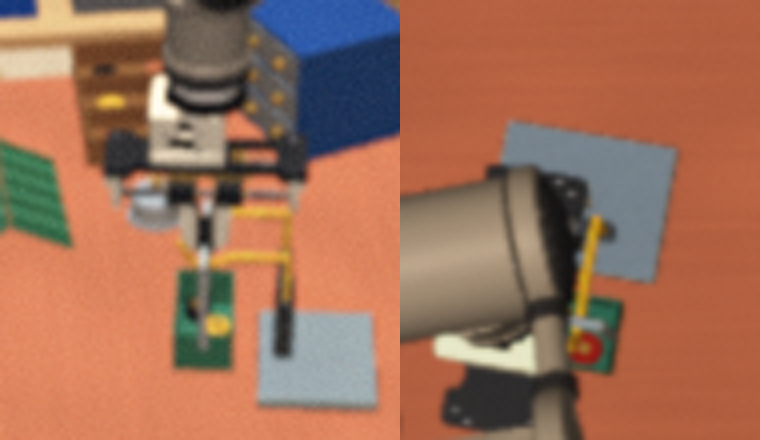

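Call:
step_arm([
  [0, 0, 0, 0.7, 0, 0, 0],
  [0, -0.6, 0.1, 0.9, 0, 0, 0],
  [0, -0.8, 0.14, 0.6, 0, 0, 0],
  [0, -0.8, 0.14, 0.3, 0, 0, 0],
  [0, -0.8, 0.14, 0.1, 0, 0, 0],
])

```text
time: 6.7
tool_pos: [0.5507, 0.1814, 0.1458]
tool_rot: [3.135, -0.002, 1.397]
contact_force: [-7.2, -2.0, 34.0]
opening: 0.0119
grip_force: 25.0
```

Call:
step_arm([
  [0, 0, 0, -0.1, 0, 0, 0],
  [0, 0, 0, -0.2, 0, 0, 0],
  [0, 0, 0, -0.2, 0, 0, 0],
])

```text
time: 6.95
tool_pos: [0.5508, 0.1815, 0.1458]
tool_rot: [3.134, -0.002, 1.397]
contact_force: [-8.0, -1.9, 32.0]
opening: 0.0116
grip_force: 25.0
```

Call:
step_arm([
  [0, 0, 0, 0.3, 0, 0, 0],
  [0, 0, 0, 0.5, 0, 0, 0],
  [0, 0, 0, 0.5, 0, 0, 0],
])

```text
time: 7.2
tool_pos: [0.5504, 0.1812, 0.1466]
tool_rot: [3.138, -0.001, 1.397]
contact_force: [4.2, -0.6, 7.4]
opening: 0.0117
grip_force: 25.0
```

Now opening the fingers partly, then straight up (fingers pass between the prongs).

Call:
step_arm([
  [0.4, 0, 0, 0, 0, 0, 0],
  [0.4, 0, 0, 0, 0, 0, 0],
  [0.4, 0, 0, 0, 0, 0, 0],
  [0.4, 0, 0, 0, 0, 0, 0],
  [0.4, 0, 0, 0, 0, 0, 0],
])

```text
time: 7.62
tool_pos: [0.5484, 0.181, 0.145]
tool_rot: [-3.14, 0.001, 1.397]
contact_force: [0.2, -0.0, 0.5]
opening: 0.0361
grip_force: 0.0
```

Call:
step_arm([
  [0.5, 0, 0, 0, 0, 0, 0],
  [0.5, 0, 0, 0, 0, 0, 0],
  [0.5, 0, 0, 0, 0, 0, 0],
  [0.5, 0, 0, 0.5, 0, 0, 0],
  [0.5, 0, 0, 1.5, 0, 0, 0],
])

```text
time: 8.03
tool_pos: [0.5482, 0.1809, 0.1602]
tool_rot: [-3.139, 0.001, 1.397]
contact_force: [-0.5, -0.5, -0.1]
opening: 0.0463
grip_force: 0.0
```

Call:
step_arm([
  [0.5, 0, 0, 2, 0, 0, 0],
  [0.5, 0, 0, 4, 0, 0, 0],
  [0.5, 0, 0, 7, 0, 0, 0],
  [0.5, 0, 0, 10, 0, 0, 0],
  [0.5, 0, 0, 12, 0, 0, 0],
])

```text
time: 8.45
tool_pos: [0.5495, 0.1812, 0.2851]
tool_rot: [3.137, -0.002, 1.397]
contact_force: [1.2, 0.1, 0.2]
opening: 0.0461
grip_force: 0.0
```

Run:
```python
from cell import *
import cv2,numpy as np
t=read_camera('top');s=read_camera('side')
o=observe();print(o['time'],o['tool_pos'],o['tool_rot'],o['contact_force'],o['qpos'].round(2))
c=lambda im,x,y,w,h,k: cv2.resize(im[y:y+h,x:x+w,::-1],None,fx=k,fy=k,interpolation=cv2.INTER_CUBIC)
cv2.imwrite('pics/e.png',np.hstack([c(s,225,120,100,110,4),c(t,180,120,90,110,4)]))
```

```text
8.55 [0.55060224 0.18137799 0.28619425] [ 3.13272217 -0.00330957  1.39686071] [ 0.73779544 -0.13973322  0.91315592] [ 0.19  0.4   1.27 -0.    1.46  0.36]
```

View pics/e.png

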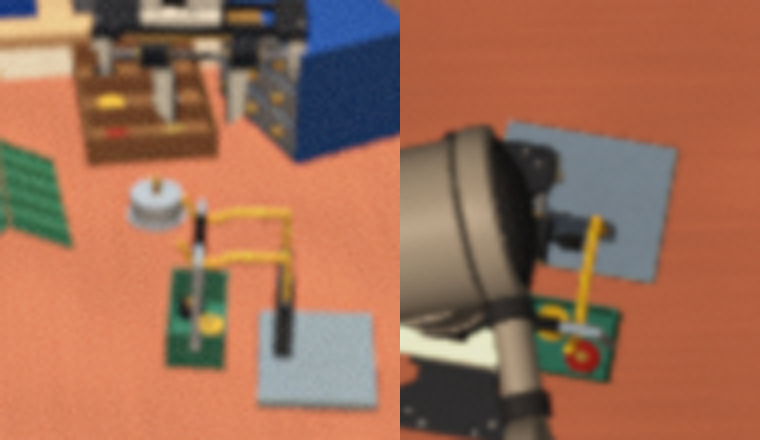

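Run:
```python
from h import *
print(atz('top',np.array([300+172/5-.4,110+474/5-.4]),.141),atz('side',np.array([262+96/4-.4,160+352/4-.4]),.141))
print(atz('top',np.array([300+172/5-.4,110+477/5-.4]),.135),atz('side',np.array([262+95/4-.4,160+375/4-.4]),.12))
```

```text
[ 0.53474694 -0.193143  ] [ 0.53458473 -0.18487522]
[ 0.5334106  -0.19391317] [ 0.53348401 -0.18970134]
```

Call:
step_arm([
  [1, -0.2, -2.6, 0, 0, 0, 0.11],
  [1, -0.3, -5.6, 0, 0, 0, 0.23],
  [1, -0.4, -8.6, 0, 0, 0, 0.35],
  [1, -0.5, -11.6, 0, 0, 0, 0.47],
  [1, -0.6, -14.6, 0, 0, 0, 0.59],
])

```text
time: 8.97
tool_pos: [0.5424, 0.0338, 0.2806]
tool_rot: [-3.141, -0.0, 1.993]
contact_force: [0.3, -0.8, 0.1]
opening: 0.0745
grip_force: 0.0
```

Call:
step_arm([
  [1, -0.2, -3, 0, 0, 0, 0.12],
  [1, -0.3, -6, 0, 0, 0, 0.24],
  [1, -0.4, -9, 0, 0, 0, 0.36],
  [1, -0.5, -12, 0, 0, 0, 0.48],
  [1, -0.6, -15, 0, 0, 0, 0.6],
])

```text
time: 9.38
tool_pos: [0.5364, -0.1163, 0.2806]
tool_rot: [3.142, -0.001, 2.593]
contact_force: [-0.1, 0.2, -0.3]
opening: 0.0918
grip_force: 0.0
```

Call:
step_arm([
  [1, -0.2, -3, -1, 0, 0, 0.12],
  [1, -0.4, -6, -2, 0, 0, 0.24],
  [1, -0.4, -7.8, -3.5, 0, 0, 0.278],
  [1, -0.4, -7.8, -3.5, 0, 0, 0.278],
  [1, -0.4, -7.8, -3.5, 0, 0, 0.278],
])

```text
time: 9.8
tool_pos: [0.5322, -0.1933, 0.2448]
tool_rot: [3.141, -0.003, 2.862]
contact_force: [0.2, -0.3, -0.2]
opening: 0.092
grip_force: 0.0
```

Call:
step_arm([
  [1, 0.2, 0, -3, 0, 0, 0],
  [1, 0.2, 0, -6.5, 0, 0, 0],
  [1, 0.2, 0, -10, 0, 0, 0],
  [1, 0.2, 0, -13, 0, 0, 0],
  [1, 0.2, 0, -14.1, 0, 0, 0],
])

```text
time: 10.22
tool_pos: [0.5333, -0.1905, 0.1015]
tool_rot: [3.14, -0.006, 2.865]
contact_force: [-1.1, 0.0, -0.4]
opening: 0.0918
grip_force: 0.0
```

Call:
step_arm([
  [0, 0, 0, 0, 0, 0, 0],
  [0, 0, 0, 0, 0, 0, 0],
  [0, 0, 0, 0, 0, 0, 0],
  [0, 0, 0, 0, 0, 0, 0],
  [0, 0, 0, 0, 0, 0, 0],
], grip_force=50)

```text
time: 10.63
tool_pos: [0.5359, -0.1933, 0.1066]
tool_rot: [-3.141, 0.003, 2.865]
contact_force: [-0.3, 0.1, 0.1]
opening: 0.063
grip_force: 0.0
```

Call:
step_arm([
  [0, 0, 0, 0, 0, 0, 0],
  [0, 0, 0, 0, 0, 0, 0],
  [0, 0, 0, 0, 0, 0, 0],
  [0, 0, 0, 0, 0, 0, 0],
  [0, 0, 0, 0, 0, 0, 0],
])

```text
time: 11.05
tool_pos: [0.5349, -0.193, 0.1047]
tool_rot: [3.141, -0.0, 2.865]
contact_force: [-0.4, -0.2, 0.6]
opening: 0.0298
grip_force: 0.0
```

Call:
step_arm([
  [0, 0, 0, 0, 0, 0, 0],
  [0, 0, 0, 0, 0, 0, 0],
  [0, 0, 0, 0, 0, 0, 0],
  [0, 0, 0, 0, 0, 0, 0],
  [0, 0, 0, 0, 0, 0, 0],
])

```text
time: 11.47
tool_pos: [0.5351, -0.1924, 0.1047]
tool_rot: [3.141, -0.0, 2.865]
contact_force: [2.0, 4.1, 1.2]
opening: 0.0154
grip_force: 50.0
```

Call:
step_arm([
  [0, 0.1, 0.35, 0, 0, 0, 0],
  [0, 0.2, 0.7, 0, 0, 0, 0],
  [0, 0.3, 1.05, 0, 0, 0, 0],
  [0, 0.38, 1.35, 0, 0, 0, 0],
  [0, 0.42, 1.5, 0, 0, 0, 0],
])

```text
time: 11.88
tool_pos: [0.5387, -0.1791, 0.1047]
tool_rot: [-3.139, -0.0, 2.865]
contact_force: [-3.0, -6.2, -0.3]
opening: 0.0159
grip_force: 50.0
```

Call:
step_arm([
  [0, 0, 0, 0, 0, 0, 0],
  [0, 0, 0, 0, 0, 0, 0],
  [0, 0, 0, 0, 0, 0, 0],
])

```text
time: 12.13
tool_pos: [0.5386, -0.1795, 0.1047]
tool_rot: [-3.139, -0.0, 2.865]
contact_force: [-2.4, -7.1, -0.0]
opening: 0.016
grip_force: 50.0
```

Call:
step_arm([
  [0, 0.05, 0.2, 0, 0, 0, 0],
  [0, 0.07, 0.25, 0, 0, 0, 0],
  [0, 0.07, 0.25, 0, 0, 0, 0],
])

```text
time: 12.38
tool_pos: [0.5393, -0.1771, 0.1047]
tool_rot: [-3.138, -0.0, 2.865]
contact_force: [-3.4, -8.0, 0.8]
opening: 0.0153
grip_force: 50.0
```

Call:
step_arm([
  [0, 0.09, -0.02, 0.48, 0.007, 0.024, 0],
  [0, 0.19, -0.05, 0.97, 0.014, 0.048, 0],
  [0, 0.3, -0.08, 1.45, 0.02, 0.072, 0],
  [0, 0.43, -0.12, 1.93, 0.027, 0.096, 0],
  [0, 0.43, -0.12, 1.93, 0.027, 0.096, 0],
])

```text
time: 12.8
tool_pos: [0.5436, -0.1787, 0.1243]
tool_rot: [-3.138, -0.102, 2.864]
contact_force: [-4.5, -7.2, -2.6]
opening: 0.0155
grip_force: 50.0
```

Call:
step_arm([
  [0, 0.28, -0.08, 0.94, 0.014, 0.048, 0],
  [0, 0.62, -0.18, 1.87, 0.027, 0.096, 0],
  [0, 0.98, -0.28, 2.78, 0.041, 0.144, 0],
  [0, 1.4, -0.4, 3.67, 0.055, 0.192, 0],
  [0, 1.96, -0.56, 4.72, 0.071, 0.25, 0],
])

```text
time: 13.22
tool_pos: [0.5629, -0.1843, 0.1714]
tool_rot: [-3.137, -0.363, 2.862]
contact_force: [-1.0, -7.5, -4.5]
opening: 0.0155
grip_force: 50.0
```

Call:
step_arm([
  [0, 0, 0, 0, 0, 0, 0],
  [0, 0, 0, 0, 0, 0, 0],
  [0, 0, 0, 0, 0, 0, 0],
  [0, 0, 0, 0, 0, 0, 0],
  [0, 0, 0, 0, 0, 0, 0],
])

```text
time: 13.63
tool_pos: [0.5628, -0.1842, 0.1707]
tool_rot: [-3.137, -0.361, 2.863]
contact_force: [-4.3, -7.6, -0.5]
opening: 0.0157
grip_force: 50.0
```

Run:
```python
from cell import *
import cv2,numpy as np
s=read_camera('side')
o=observe();print(o['time'],o['tool_pos'],o['tool_rot'],o['contact_force'],o['grip_force'],o['qvel'].round(3))
cv2.imwrite('pics/f.png',cv2.resize(s[120:320,225:405,::-1],None,fx=3,fy=3,interpolation=cv2.INTER_CUBIC))
```

```text
13.6833 [ 0.56273621 -0.18420026  0.17074225] [-3.13713439 -0.36124345  2.86248774] [-3.6759207  -8.41781047 -1.46018083] 49.991599917411804 [ 0.001 -0.002  0.002 -0.    -0.     0.001]
```

View pics/f.png

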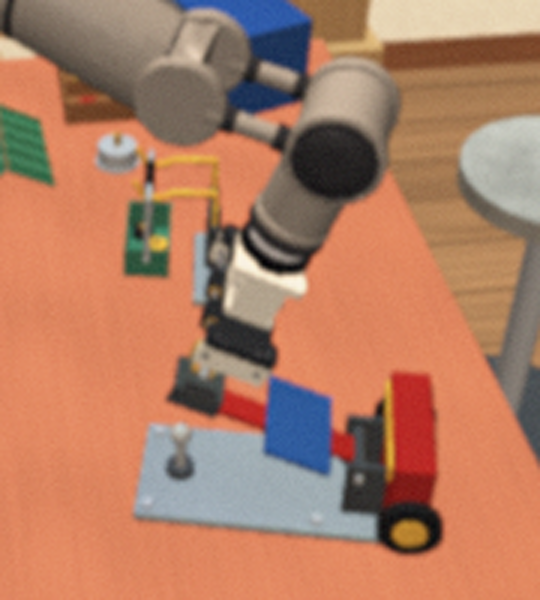

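The picture shows the coupler, at about (195,385), lifted well clear of the ball at (180,440). The basket hangs on the prongs at about (150,230), and the tongue is still.

```bash
python3 -c "
from cell import *
print(hand_in())"
```

```text
the job is handed in; nothing more can be done
None
```

I handed the job in with the basket hanging released on both prongs and the tongue held still at about 0.36 rad with the latch pulled. It took about 14 s of the 58 s allowed, no bystander was touched as far as I could see, and hand-in returned no verdict.

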